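# Put the socket set back into its drawer tray

## Task

Put the socket set back into its tray: stand each of the three shallow sockets upright, mouth up, in the round well of its own size, and press the short extension bar into the pair of spring clips until it snaps fully home. The deep socket and the long extension bar belong to another set: leave them where they are.

Things in the scene. Friction and masses are not known exactly. Their poses are not given: they have to be found in the camera images.
- socket_small: The smallest of three shallow steel sockets: a plain cylinder 24 mm in diameter, 38 mm tall, 80 g, standing on the bench with its hexagon mouth up. Origin at the centre of its underside, z up; turn about z does not matter. Smooth straight outside: grip it across its diameter, from above.
- socket_medium: The middle one of three shallow steel sockets: a plain cylinder 38 mm in diameter, 42 mm tall, 180 g, standing on the bench with its hexagon mouth up. Origin at the centre of its underside, z up; turn about z does not matter. Smooth straight outside: grip it across its diameter, from above.
- socket_large: The largest of three shallow steel sockets: a plain cylinder 52 mm in diameter, 48 mm tall, 340 g, standing on the bench with its hexagon mouth up. Origin at the centre of its underside, z up; turn about z does not matter. Smooth straight outside: grip it across its diameter, from above.
- short_bar: Short steel extension bar, 130 mm, 200 g, lying on the bench. Round shaft, 16 mm thick, 86 mm long; hexagon end 24 mm across flats, 20 mm long, at -x; ring 24 mm wide, 12 mm long, then 12.7 mm square, 12 mm long, at +x. Origin on the axis, mid shaft (12 mm above the bench at the start); x along the bar. Grip the middle of the shaft. Either end may lie at either end of the holder.
- cup_small: Grey square module of the tray, 78x78 mm, 15 mm high, with the smallest round well: 36 mm wide, 12 mm deep, 3 mm chamfer. Takes the smallest socket. Origin at the centre of its underside, z up; well floor at z=3, top at z=15 mm in its frame. Fixed, underside 3 mm above the bench; tray rim 18 mm above it. x, y along the tray; cups stand in a row along y, 80 mm apart.
- cup_medium: Grey square module of the tray, 78x78 mm, 15 mm high, with the middle round well: 50 mm wide, 12 mm deep, 3 mm chamfer. Takes the middle socket. Origin at the centre of its underside, z up; well floor at z=3, top at z=15 mm in its frame. Fixed, underside 3 mm above the bench; tray rim 18 mm above it. x, y along the tray; cups stand in a row along y, 80 mm apart.
- cup_large: Grey square module of the tray, 78x78 mm, 15 mm high, with the largest round well: 64 mm wide, 12 mm deep, 3 mm chamfer. Takes the largest socket. Origin at the centre of its underside, z up; well floor at z=3, top at z=15 mm in its frame. Fixed, underside 3 mm above the bench; tray rim 18 mm above it. x, y along the tray; cups stand in a row along y, 80 mm apart.
- bar_clip: Bar holder: grey plate 78x158 mm (x, y), 5 mm thick, end walls 18 mm high at y=+-78; bar lies along y. Two steel spring clips at y=+-27 (10 mm wide), mouth up, top z=39, 27 mm wide, neck 11 mm at z=27. Pressed down (about 10 N) the 16 mm shaft snaps past the neck; seated its axis is at x=0, z=20. Space between clips free down to the plate. Origin mid underside, 3 mm above bench; fixed.
- deep_socket: Look-alike that stays: deep steel socket, 38 mm in diameter like the middle one but 80 mm tall, standing on the bench. Origin at the centre of its underside, z up.
- long_bar: Look-alike that stays: long steel extension bar, 200 mm overall, same ends and 16 mm shaft as the short one, lying on the bench beside the tray. Origin on its axis, mid shaft; x along the bar.
There are look-alikes about, which are no part of the job. Leave any orange look-alike of the socket_small alone.

How it is judged:
By the outcome, as a careful person would: the job done as asked, in the order asked, and still so for the second after the job is handed in, with the robot touching nothing.
It also fails if it takes over 112 s, if anything falls off the work surface, if the arm or the gripper's body presses on something with over 40 N, if the wrist force passes 120 N, or if a joint passes its speed limit or range.

## Robot

A 6-joint arm with a two-finger parallel gripper is mounted at the origin on a cart in front of the work surface, level with it; the furniture and walls round the work are solid. World frame = base frame: x ahead of the robot, y to its left, z up, the work surface at z = 0. Lengths are in m, angles in rad, forces in N, time in s.
With the tool pointing down it reaches from about 0.35 to 0.975 m from the base axis. Payload 4.9 kg.
Tool frame: the origin (TCP) lies midway between the tips of the shut fingers; the grasp point (between the pads) lies 19 mm behind it; z points along the fingers, y is the line along which they close (so a half turn about z gives the same grasp; the last joint's range is limited). The gripper opens to 85 mm and grips with 20 to 120 N. Pads are 22 mm wide; open, the fingers measure 114 mm over their backs; the gripper's body (76 mm by 85 mm) begins 54 mm behind the grasp point. The pads swing forward as they close: fully open they stand 13 mm farther back than shut.
Start: joints at [1.198, 0.053, 1.613, -0, 1.476, -0.119], TCP at [0.157, 0.605, 0.231] pointing down, gripper open.
Joint ranges: [-3.01, 3.01], [-1.01, 2.22], [0.06, 2.58], [-1.02, 4.17], [0.09, 2.62], [-3.14, 3.14]. Speed limits (rad/s): [2.57, 2.57, 3.14, 3.14, 3.14, 3.14].

## Interface

Orientations are given as a rotation vector (axis times angle).
In Python, from station import ctrl gives the robot as it stands.
- The arm moves only by the tool step_arm, never from a script. Its argument "targets" is a list of rows, each an object with "travel": the shift along the world's x, y, z as a fraction of full scale, a list of three; "angular": the turn, a rotation vector about the world's x, y, z as a fraction of full scale, a list of three; "gripper": the opening, from 0 (shut) to 1 (fully open). In form: [{"travel": [x, y, z], "angular": [rx, ry, rz], "gripper": gripper}, ...]. A call has 1 to 10 rows; each row is the pose to reach, as a shift and turn from the pose commanded when the call began; what a row does not reach only later rows make up. Full scale, the value 1, is 0.6 m for a shift and pi/4 rad for a turn. A row lasts 1/10 s, in which the tool goes at most 50 mm and 8.59 degrees, less where a joint would pass 70% of its speed; a pose out of reach is approached as far as the arm can. A call with a number of a shift or a turn outside -1 to 1 is refused whole. A call with a gripper value outside its range is refused whole. The fingers move at their own pace and stop on an object; "squeeze" is the grip in N (left out, the last holds). Time passes only in rows, so rows that repeat a pose let the fingers close. It gives the time, the measured TCP pose, the force, the opening and the grip force at its end, in the units of the state.
- ctrl.get_obs(): the state, without advancing time (a new reading comes with each control period).
- ctrl.get_image(name): name is "side" or "top" or "wrist"; returns a dict with "img" (400x640x3 uint8, red, green, blue), "fx", "fy", "cx", "cy" (pixels), "rvec" (rotation vector, rad) and "tvec" (3), from world to camera coordinates, as OpenCV has them. Camera axes: x right, y down, z forward; pixel columns grow to the right and rows downward; lengths in m; the calibration is good to about 2 mm. A picture is of the moment at which its call begins. There is no depth.
- ctrl.finish_job(): hands the job in; it is judged then, once.
The state is a dict: "t": time; "q": joint angles; "dq": joint speeds; "effort": joint torques, N m; "tool_pos": TCP position; "tool_rot": TCP orientation; "contact_force": force on the tool from outside, world axes, zero at the start; "wrist_torque": the same for the moment, N m; "opening": finger opening in m; "grip_force": force on a finger pad.
Only numpy, scipy, OpenCV 4.12 (cv2) and the standard library are available. Lean on these libraries where they do the work, as an engineer would, in place of code of your own. Each camera call takes 0.05 s, during which the arm holds its last target. There are 200 camera calls.

## Working session

There is one attempt and no reset: what is moved stays moved. The work goes in short steps, Python scripts to look and compute and a tool call to move; the robot and the scene stay as the last step left them, time stands still between calls to the robot, and variables do not carry over. Pictures are saved under pics/ and viewed, at most 14 in all, crops included, and the job is handed in when it is done.

Besides the shell and the picture viewer there is one more tool, called after "Call:" by a JSON object that holds its "name" and its "arguments", one argument or row to a line. step_arm: Moves the arm, as the interface text tells. Its arguments: {"type":"object","properties":{"targets":{"type":"array"},"squeeze":{"type":"number"}},"required":["targets"]}

```bash
mkdir -p pics; ls
cat > h.py <<'E'
import numpy as np, cv2, json
from station import ctrl
def snap(n,f):
    d=ctrl.get_image(n); cv2.imwrite(f'pics/{f}.png',cv2.cvtColor(d['img'],cv2.COLOR_RGB2BGR))
    json.dump({k:np.asarray(v).tolist() for k,v in d.items() if k!='img'},open(f'pics/{f}.json','w')); return d
def load(f): return json.load(open(f'pics/{f}.json'))
def ray(d,u,v,z):
    R=cv2.Rodrigues(np.array(d['rvec'],float))[0]; t=np.array(d['tvec'],float).ravel()
    c=-R.T@t; r=R.T@np.array([(u-d['cx'])/d['fx'],(v-d['cy'])/d['fy'],1.]); return c+r*(z-c[2])/r[2]
def proj(d,p):
    K=np.array([[d['fx'],0,d['cx']],[0,d['fy'],d['cy']],[0,0,1.]])
    return cv2.projectPoints(np.array(p,float).reshape(-1,1,3),np.array(d['rvec'],float),np.array(d['tvec'],float),K,None)[0].reshape(-1,2)
E
python3 - <<'E'
from h import *
for n in('top','side'): 
    d=snap(n,n+'0'); R=cv2.Rodrigues(np.array(d['rvec'],float))[0]; print(n,-R.T@np.array(d['tvec']).ravel(),d['fx'])
print(ctrl.get_obs())
E
```

```text
pics
top [0.32125006 0.04055956 1.23313375] 498.91607275819615
side [ 0.22001294 -0.76224388  0.74347606] 442.8659766760934
{'t': 0.1, 'q': array([ 1.19798913e+00,  5.32943753e-02,  1.61414726e+00, -1.29548293e-05,
        1.47603546e+00, -1.19001434e-01]), 'dq': array([ 0.00071979, -0.0019572 , -0.00262309, -0.00012949,  0.00089725,
       -0.00138947]), 'effort': array([ 4.45860987e-04, -3.94901454e+01, -3.71364713e+01, -1.77974857e-04,
        3.84066050e-03, -4.32408115e-06]), 'tool_pos': array([0.15672602, 0.60444208, 0.23018942]), 'tool_rot': array([-3.97549373e-01, -3.11588624e+00,  2.87555859e-03]), 'contact_force': array([-1.47017724,  0.4361905 ,  0.24937394]), 'wrist_torque': array([ 0.00959375, -0.04027231, -0.03682426]), 'grip_force': 0.0, 'opening': 0.0853689650644184}
```

View pics/top0.png

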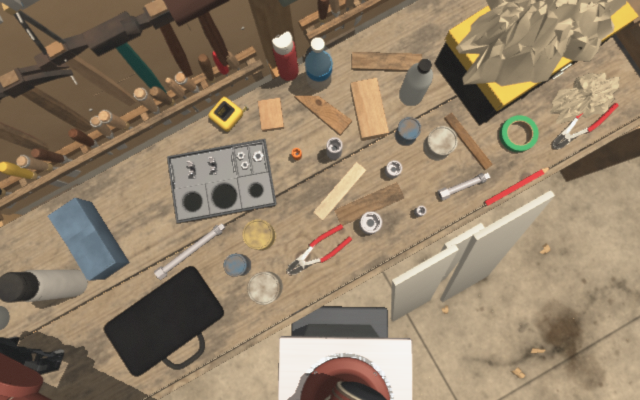

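View pics/side0.png

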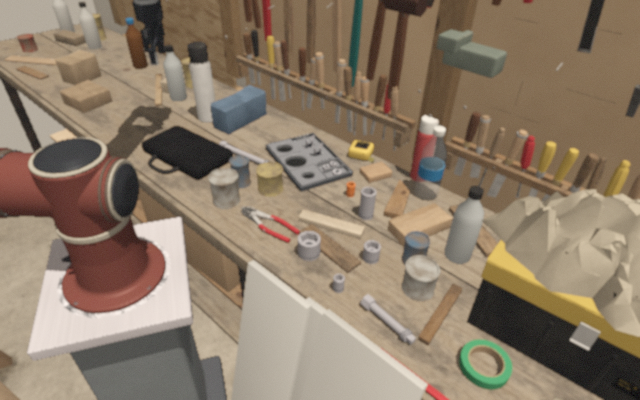

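Top view candidates: small socket at (420,211), orange look-alike at (296,154). Medium at (394,169), with the deep socket at (334,148). Large at (371,223). Short bar at (465,187), long bar at (190,250). Wells are at (192,201), (224,195) and (256,190), and the clips near (200,167). I'll check these in close crops.

Run:
```python
import cv2
im=cv2.imread('pics/top0.png')
cv2.imwrite('pics/c1.png',cv2.resize(im[135:235,155:290],None,fx=5.9,fy=5.9,interpolation=cv2.INTER_CUBIC))
cv2.imwrite('pics/c2.png',cv2.resize(im[135:245,350:500],None,fx=5.3,fy=5.3,interpolation=cv2.INTER_CUBIC))
```

```text
(no output)
```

View pics/c1.png

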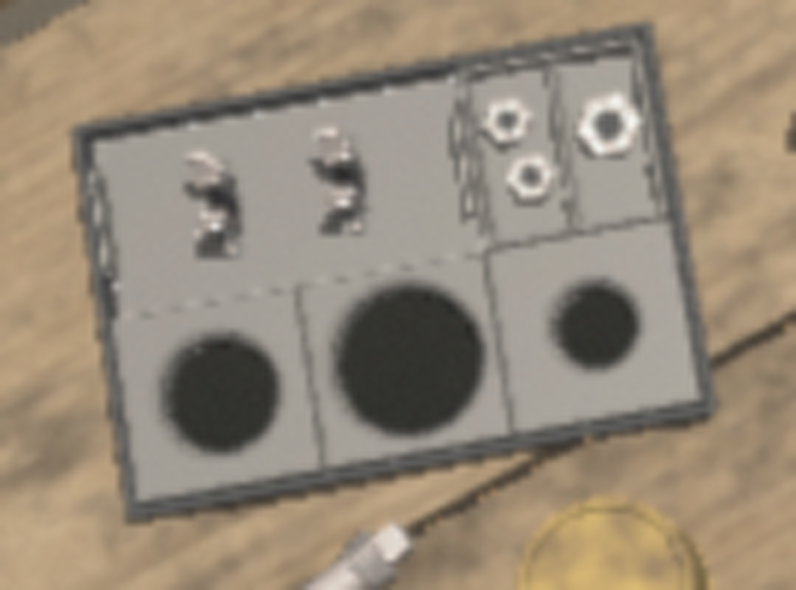

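View pics/c2.png

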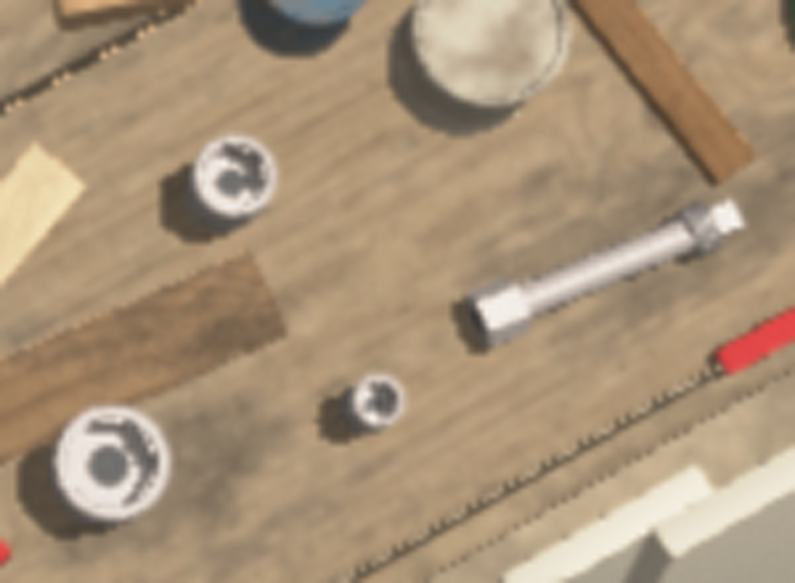

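Small (420,211), medium (394,168) and large (371,222) are silver open-mouthed sockets. The short bar has its hexagon at the left end (444,194) and its square at the right (490,175). Tray wells from left to right: medium, large, small. The clips sit behind the medium and large wells.

```bash
cat > m.py <<'E'
from h import *
d=load('top0'); s=load('side0')
c2=lambda u,v:((u+.5)/5.3+350-.5,(v+.5)/5.3+135-.5)
c1=lambda u,v:((u+.5)/5.9+155-.5,(v+.5)/5.9+135-.5)
P={}
for n,px,z in [('small',c2(377,402),.038),('medium',c2(234,177),.042),('large',c2(112,464),.048),('barhex',c2(528,303),.014),('barring',c2(690,235),.014),
 ('wellM',c1(221,392),.018),('wellL',c1(410,360),.018),('wellS',c1(597,324),.018),('clipL',c1(210,205),.042),('clipR',c1(342,183),.042),('tl',c1(78,128),.018),('tr',c1(650,28),.018),('br',c1(715,408),.018),('bl',c1(132,515),.018)]:
    P[n]=ray(d,*px,z); print(n,np.round(P[n],4),'side px',np.round(proj(s,P[n])[0],1), 'r',round(np.hypot(*P[n][:2]),3))
dd=lambda a,b:round(float(np.linalg.norm(P[a]-P[b])),4)
print(dd('wellM','wellL'),dd('wellL','wellS'),dd('clipL','clipR'),dd('barhex','barring'))
v=P['wellS']-P['wellM']; print('tray dir',np.arctan2(v[1],v[0])); v=P['clipR']-P['clipL'];print('clip',np.arctan2(v[1],v[0])); v=P['barring']-P['barhex'];print('bar',np.arctan2(v[1],v[0]), (P['barring']+P['barhex'])/2)
for a,b in('tl','tr'),('bl','br'): v=P[b]-P[a];print(a,np.arctan2(v[1],v[0]),dd(a,b))
E
python3 m.py
python3 - <<'E'
import cv2
im=cv2.imread('pics/side0.png')
cv2.imwrite('pics/c3.png',cv2.resize(im[120:350,250:440],None,fx=2.6,fy=2.6,interpolation=cv2.INTER_CUBIC))
E
```

```text
small [ 0.4557 -0.1779  0.038 ] side px [337.5 276. ] r 0.489
medium [ 0.5581 -0.1135  0.042 ] side px [371.  244.4] r 0.569
large [ 0.4254 -0.0572  0.048 ] side px [307.8 237.3] r 0.429
barhex [ 0.5053 -0.2527  0.014 ] side px [371.9 305.3] r 0.565
barring [ 0.5379 -0.3283  0.014 ] side px [402.6 331.8] r 0.63
wellM [0.4758 0.3806 0.018 ] side px [283.9 147. ] r 0.609
wellL [0.4901 0.3017 0.018 ] side px [295. 160.] r 0.575
wellS [0.506  0.2237 0.018 ] side px [307.5 173.8] r 0.553
clipL [0.5507 0.3819 0.042 ] side px [307.2 136.6] r 0.67
clipR [0.5604 0.3275 0.042 ] side px [315.4 145.2] r 0.649
tl [0.588  0.4465 0.018 ] side px [312.8 131.7] r 0.738
tr [0.6331 0.2047 0.018 ] side px [351.9 170.5] r 0.665
br [0.471  0.1733 0.018 ] side px [300.3 186.1] r 0.502
bl [0.4238 0.4155 0.018 ] side px [265.  143.6] r 0.594
0.0802 0.0796 0.0553 0.0824
tray dir -1.380662104455036
clip -1.3944788335867162
bar -1.16327542930951 [ 0.52161875 -0.29048361  0.014     ]
tl -1.386242157181266 0.246
bl -1.3781922495059153 0.2467
```

View pics/c3.png

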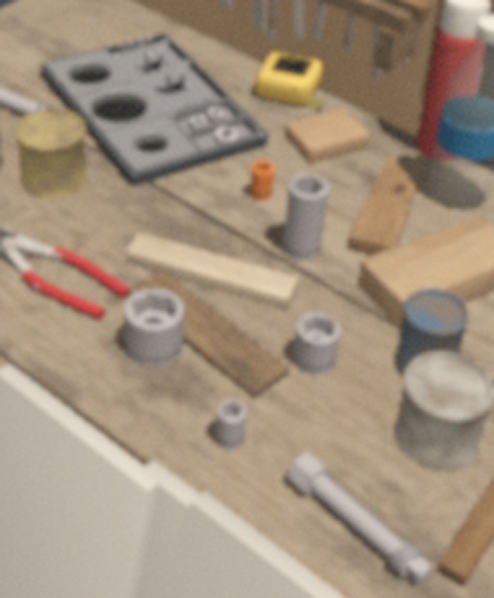

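Top and side views agree to about 1 px. The 80 mm pitch and the 86 mm shaft check out, with all points in reach. I'll go over the tray first for a close wrist look.

Call:
{"name": "step_arm", "arguments": {
  "targets": [
    {"travel": [0.55,-0.45,0.08],"angular": [0,0,0],"gripper": 1},
    {"travel": [0.55,-0.45,0.08],"angular": [0,0,0],"gripper": 1},
    {"travel": [0.55,-0.45,0.08],"angular": [0,0,0],"gripper": 1},
    {"travel": [0.55,-0.45,0.08],"angular": [0,0,0],"gripper": 1},
    {"travel": [0.55,-0.45,0.08],"angular": [0,0,0],"gripper": 1},
    {"travel": [0.55,-0.45,0.08],"angular": [0,0,0],"gripper": 1},
    {"travel": [0.55,-0.45,0.08],"angular": [0,0,0],"gripper": 1},
    {"travel": [0.55,-0.45,0.08],"angular": [0,0,0],"gripper": 1},
    {"travel": [0.55,-0.45,0.08],"angular": [0,0,0],"gripper": 1},
    {"travel": [0.55,-0.45,0.08],"angular": [0,0,0],"gripper": 1}
  ]
}}

```text
t: 1.1
tool_pos: [0.4895, 0.3324, 0.2792]
tool_rot: [0.405, 3.115, -0.001]
contact_force: [0.2, 0.6, -0.4]
opening: 0.0856
grip_force: 0.0
```

Run:
```python
from h import *
o=ctrl.get_obs();print(o['tool_pos'],o['tool_rot'],o['q'])
d=snap('wrist','w1')
import m
print({k:np.round(proj(d,p)[0]).tolist() for k,p in m.P.items()})
```

```text
[0.48946491 0.33235811 0.27922982] [ 4.05424724e-01  3.11469891e+00 -1.00272793e-03] [ 4.71180511e-01 -5.01782360e-02  1.63646145e+00 -8.76311783e-04
  1.55516015e+00 -8.40727700e-01]
small [ 0.4557 -0.1779  0.038 ] side px [337.5 276. ] r 0.489
medium [ 0.5581 -0.1135  0.042 ] side px [371.  244.4] r 0.569
large [ 0.4254 -0.0572  0.048 ] side px [307.8 237.3] r 0.429
barhex [ 0.5053 -0.2527  0.014 ] side px [371.9 305.3] r 0.565
barring [ 0.5379 -0.3283  0.014 ] side px [402.6 331.8] r 0.63
wellM [0.4758 0.3806 0.018 ] side px [283.9 147. ] r 0.609
wellL [0.4901 0.3017 0.018 ] side px [295. 160.] r 0.575
wellS [0.506  0.2237 0.018 ] side px [307.5 173.8] r 0.553
clipL [0.5507 0.3819 0.042 ] side px [307.2 136.6] r 0.67
clipR [0.5604 0.3275 0.042 ] side px [315.4 145.2] r 0.649
tl [0.588  0.4465 0.018 ] side px [312.8 131.7] r 0.738
tr [0.6331 0.2047 0.018 ] side px [351.9 170.5] r 0.665
br [0.471  0.1733 0.018 ] side px [300.3 186.1] r 0.502
bl [0.4238 0.4155 0.018 ] side px [265.  143.6] r 0.594
0.0802 0.0796 0.0553 0.0824
tray dir -1.380662104455036
clip -1.3944788335867162
bar -1.16327542930951 [ 0.52161875 -0.29048361  0.014     ]
tl -1.386242157181266 0.246
bl -1.3781922495059153 0.2467
{'small': [-16.0, 234.0], 'medium': [55.0, 283.0], 'large': [39.0, 197.0], 'barhex': [-21.0, 265.0], 'barring': [-49.0, 292.0], 'wellM': [348.0, 150.0], 'wellL': [299.0, 173.0], 'wellS': [252.0, 196.0], 'clipL': [363.0, 202.0], 'clipR': [328.0, 217.0], 'tl': [407.0, 210.0], 'tr': [266.0, 270.0], 'br': [213.0, 182.0], 'bl': [364.0, 107.0]}
```

View pics/w1.png

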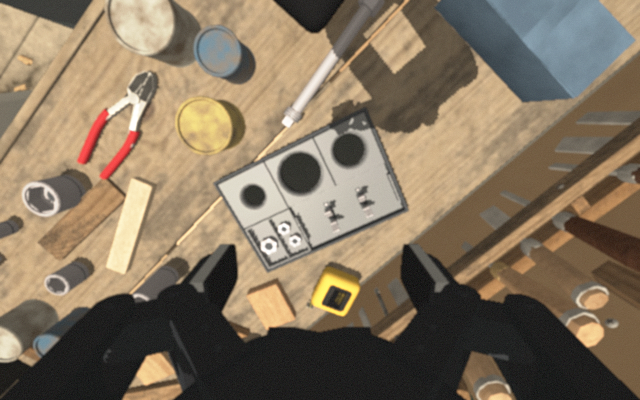

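Wrist view: the wells land where predicted (299,173), (348,150), (252,196), and the clips are at (332,211) and (364,198). On to the small socket.

Call:
{"name": "step_arm", "arguments": {
  "targets": [
    {"travel": [-0.05,-0.8,-0.1],"angular": [0,0,0],"gripper": 1},
    {"travel": [-0.05,-0.8,-0.1],"angular": [0,0,0],"gripper": 1},
    {"travel": [-0.05,-0.8,-0.1],"angular": [0,0,0],"gripper": 1},
    {"travel": [-0.05,-0.8,-0.1],"angular": [0,0,0],"gripper": 1},
    {"travel": [-0.05,-0.8,-0.1],"angular": [0,0,0],"gripper": 1},
    {"travel": [-0.05,-0.8,-0.1],"angular": [0,0,0],"gripper": 1},
    {"travel": [-0.05,-0.8,-0.1],"angular": [0,0,0],"gripper": 1},
    {"travel": [-0.05,-0.8,-0.1],"angular": [0,0,0],"gripper": 1},
    {"travel": [-0.05,-0.8,-0.1],"angular": [0,0,0],"gripper": 1},
    {"travel": [-0.05,-0.8,-0.1],"angular": [0,0,0],"gripper": 1}
  ]
}}

```text
t: 2.15
tool_pos: [0.456, -0.1462, 0.2184]
tool_rot: [-0.398, -3.116, -0.0]
contact_force: [0.8, 0.4, 0.6]
opening: 0.0856
grip_force: 0.0
```

Run:
```python
from h import *
import contextlib,io
with contextlib.redirect_stdout(io.StringIO()): import m
o=ctrl.get_obs();print(o['tool_pos'],o['tool_rot'],o['q'])
d=snap('wrist','w2')
print({k:np.round(proj(d,p)[0]).tolist() for k,p in m.P.items()})
```

```text
[ 0.45601451 -0.14621574  0.21837412] [-3.97844123e-01 -3.11550680e+00 -4.23887766e-04] [-4.65848708e-01 -3.00388940e-01  1.95668369e+00 -6.90569284e-06
  1.48612949e+00 -1.78262316e+00]
{'small': [293.0, 185.0], 'medium': [363.0, 250.0], 'large': [389.0, 135.0], 'barhex': [251.0, 229.0], 'barring': [207.0, 263.0], 'wellM': [767.0, 79.0], 'wellL': [692.0, 110.0], 'wellS': [623.0, 140.0], 'clipL': [789.0, 145.0], 'clipR': [736.0, 165.0], 'tl': [807.0, 159.0], 'tr': [604.0, 237.0], 'br': [580.0, 122.0], 'bl': [811.0, 20.0]}
```

View pics/w2.png

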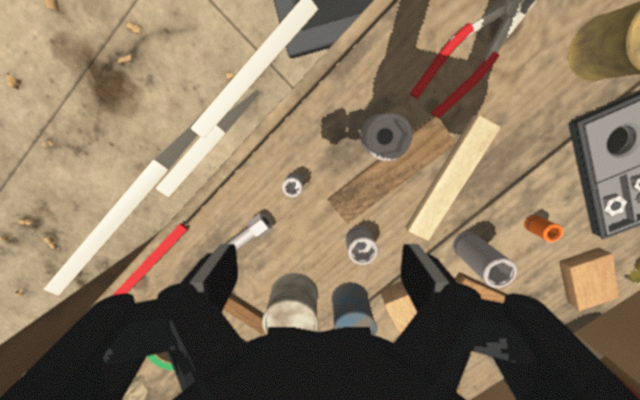

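Predicted pixels match the picture: small at (293,185), medium (363,250), large (388,135). Descending and gripping.

Call:
{"name": "step_arm", "arguments": {
  "targets": [
    {"travel": [-0.002,-0.055,-0.1],"angular": [0,0,0],"gripper": 1},
    {"travel": [-0.002,-0.055,-0.1],"angular": [0,0,0],"gripper": 1},
    {"travel": [-0.002,-0.055,-0.18],"angular": [0,0,0],"gripper": 1},
    {"travel": [-0.002,-0.055,-0.24],"angular": [0,0,0],"gripper": 1},
    {"travel": [-0.002,-0.055,-0.28],"angular": [0,0,0],"gripper": 1},
    {"travel": [-0.002,-0.055,-0.31],"angular": [0,0,0],"gripper": 1},
    {"travel": [-0.002,-0.055,-0.33],"angular": [0,0,0],"gripper": 1},
    {"travel": [-0.002,-0.055,-0.34],"angular": [0,0,0],"gripper": 1},
    {"travel": [-0.002,-0.055,-0.34],"angular": [0,0,0],"gripper": 0.5},
    {"travel": [-0.002,-0.055,-0.34],"angular": [0,0,0],"gripper": 0.4}
  ],
  "squeeze": 40
}}

```text
t: 3.2
tool_pos: [0.4565, -0.1781, 0.0162]
tool_rot: [0.397, 3.115, -0.001]
contact_force: [-0.5, -0.3, 0.6]
opening: 0.059
grip_force: 0.0
```

Call:
{"name": "step_arm", "arguments": {
  "targets": [
    {"travel": [0,0,0],"angular": [0,0,0],"gripper": 0.1},
    {"travel": [0,0,0],"angular": [0,0,0],"gripper": 0.1},
    {"travel": [0,0,0],"angular": [0,0,0],"gripper": 0.1},
    {"travel": [0,0,0],"angular": [0,0,0],"gripper": 0.1},
    {"travel": [0,0,0],"angular": [0,0,0],"gripper": 0.1},
    {"travel": [0,0,0],"angular": [0,0,0],"gripper": 0.1}
  ]
}}

```text
t: 3.8
tool_pos: [0.4564, -0.1785, 0.0164]
tool_rot: [0.398, 3.115, -0.001]
contact_force: [-1.4, -0.2, 5.1]
opening: 0.0225
grip_force: 39.5
```

Call:
{"name": "step_arm", "arguments": {
  "targets": [
    {"travel": [0,0,0.03],"angular": [0,0,0],"gripper": 0.1},
    {"travel": [0,0,0.1],"angular": [0,0,0],"gripper": 0.1},
    {"travel": [0,0,0.18],"angular": [0,0,0],"gripper": 0.1},
    {"travel": [0.01,0.06,0.24],"angular": [0,0,0],"gripper": 0.1},
    {"travel": [0.02,0.14,0.24],"angular": [0,0,0],"gripper": 0.1},
    {"travel": [0.03,0.22,0.24],"angular": [0,0,0],"gripper": 0.1},
    {"travel": [0.04,0.3,0.24],"angular": [0,0,0],"gripper": 0.1},
    {"travel": [0.05,0.38,0.24],"angular": [0,0,0],"gripper": 0.1},
    {"travel": [0.06,0.46,0.24],"angular": [0,0,0],"gripper": 0.1},
    {"travel": [0.07,0.54,0.24],"angular": [0,0,0],"gripper": 0.1}
  ]
}}

```text
t: 4.8
tool_pos: [0.4972, 0.1479, 0.1588]
tool_rot: [-0.397, -3.116, 0.0]
contact_force: [0.3, -0.5, -0.4]
opening: 0.023
grip_force: 39.5
```

Call:
{"name": "step_arm", "arguments": {
  "targets": [
    {"travel": [0.013,0.1,0],"angular": [0,0,0],"gripper": 0.1},
    {"travel": [0.013,0.13,0],"angular": [0,0,0],"gripper": 0.1},
    {"travel": [0.013,0.13,-0.05],"angular": [0,0,0],"gripper": 0.1},
    {"travel": [0.013,0.13,-0.11],"angular": [0,0,0],"gripper": 0.1},
    {"travel": [0.013,0.13,-0.16],"angular": [0,0,0],"gripper": 0.1},
    {"travel": [0.013,0.13,-0.19],"angular": [0,0,0],"gripper": 0.1},
    {"travel": [0.013,0.13,-0.19],"angular": [0,0,0],"gripper": 0.1}
  ]
}}

```text
t: 5.5
tool_pos: [0.5021, 0.223, 0.041]
tool_rot: [-0.397, -3.109, 0.005]
contact_force: [-1.0, 0.6, -0.6]
opening: 0.0224
grip_force: 39.6
```

Run:
```python
from h import *
import contextlib,io
with contextlib.redirect_stdout(io.StringIO()): import m
o=ctrl.get_obs();print(o['tool_pos'],o['tool_rot'],o['contact_force'])
d=snap('top','t3')
cv2.imwrite('pics/t3c.png',cv2.resize(cv2.imread('pics/t3.png')[130:230,160:300],None,fx=5,fy=5,interpolation=cv2.INTER_CUBIC))
```

```text
[0.5021362  0.22299207 0.04100207] [-0.39664364 -3.10877748  0.00522816] [-0.9561802   0.60859194 -0.62005696]
```

View pics/t3c.png

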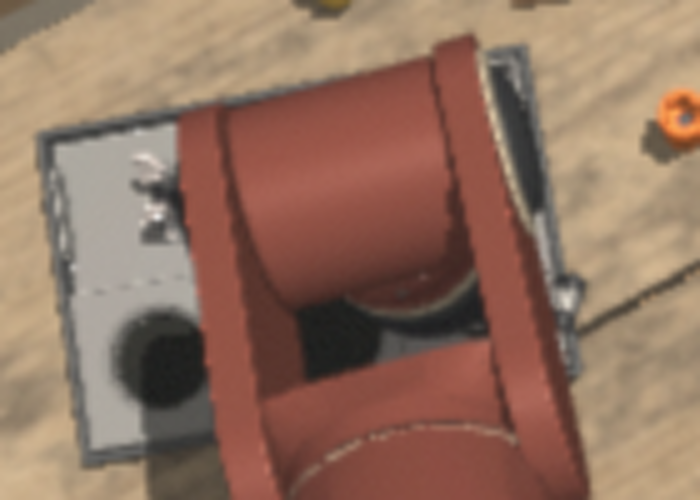

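The top view is blocked by the arm, so I'll go on by measured pose.

Call:
{"name": "step_arm", "arguments": {
  "targets": [
    {"travel": [0,0,-0.01],"angular": [0,0,0],"gripper": 0.1},
    {"travel": [0,0,-0.02],"angular": [0,0,0],"gripper": 0.1},
    {"travel": [0,0,-0.025],"angular": [0,0,0],"gripper": 0.1},
    {"travel": [0,0,-0.025],"angular": [0,0,0],"gripper": 0.1},
    {"travel": [0,0,-0.025],"angular": [0,0,0],"gripper": 0.1}
  ]
}}

```text
t: 6.05
tool_pos: [0.5057, 0.224, 0.0306]
tool_rot: [0.398, 3.116, 0.0]
contact_force: [-0.3, 0.1, -1.0]
opening: 0.0225
grip_force: 39.6
```

Call:
{"name": "step_arm", "arguments": {
  "targets": [
    {"travel": [0,0,-0.006],"angular": [0,0,0],"gripper": 0.1},
    {"travel": [0,0,-0.012],"angular": [0,0,0],"gripper": 0.1},
    {"travel": [0,0,-0.012],"angular": [0,0,0],"gripper": 0.1},
    {"travel": [0,0,-0.012],"angular": [0,0,0],"gripper": 0.1}
  ]
}}

```text
t: 6.45
tool_pos: [0.5054, 0.2239, 0.0229]
tool_rot: [-0.398, -3.116, 0.0]
contact_force: [-0.1, -0.3, -0.9]
opening: 0.0225
grip_force: 39.6
```

Call:
{"name": "step_arm", "arguments": {
  "targets": [
    {"travel": [0,0,0],"angular": [0,0,0],"gripper": 0.55},
    {"travel": [0,0,0],"angular": [0,0,0],"gripper": 0.55},
    {"travel": [0,0,0],"angular": [0,0,0],"gripper": 0.55},
    {"travel": [0,0,0.03],"angular": [0,0,0],"gripper": 0.55},
    {"travel": [0,0,0.1],"angular": [0,0,0],"gripper": 0.55},
    {"travel": [0,0,0.18],"angular": [0,0,0],"gripper": 0.7},
    {"travel": [0,0,0.2],"angular": [0,0,0],"gripper": 1}
  ]
}}

```text
t: 7.15
tool_pos: [0.509, 0.225, 0.15]
tool_rot: [0.396, 3.106, 0.007]
contact_force: [0.5, -0.3, -0.1]
opening: 0.0722
grip_force: 0.0
```

Call:
{"name": "step_arm", "arguments": {
  "targets": [
    {"travel": [0.012,-0.08,0],"angular": [0,0,0],"gripper": 1},
    {"travel": [0.024,-0.16,0],"angular": [0,0,0],"gripper": 1},
    {"travel": [0.036,-0.24,0],"angular": [0,0,0],"gripper": 1},
    {"travel": [0.048,-0.32,0],"angular": [0,0,0],"gripper": 1},
    {"travel": [0.06,-0.4,0],"angular": [0,0,0],"gripper": 1},
    {"travel": [0.075,-0.48,0],"angular": [0,0,0],"gripper": 1},
    {"travel": [0.087,-0.55,0],"angular": [0,0,0],"gripper": 1},
    {"travel": [0.087,-0.563,0],"angular": [0,0,0],"gripper": 1},
    {"travel": [0.087,-0.563,-0.05],"angular": [0,0,0],"gripper": 1},
    {"travel": [0.087,-0.563,-0.1],"angular": [0,0,0],"gripper": 1}
  ]
}}

```text
t: 8.15
tool_pos: [0.5586, -0.1143, 0.0834]
tool_rot: [0.399, 3.113, -0.0]
contact_force: [-0.4, -0.4, -1.2]
opening: 0.0855
grip_force: 0.0
```

Call:
{"name": "step_arm", "arguments": {
  "targets": [
    {"travel": [0,0,-0.05],"angular": [0,0,0],"gripper": 1},
    {"travel": [0,0,-0.08],"angular": [0,0,0],"gripper": 1},
    {"travel": [0,0,-0.1],"angular": [0,0,0],"gripper": 1},
    {"travel": [0,0,-0.115],"angular": [0,0,0],"gripper": 1},
    {"travel": [0,0,-0.115],"angular": [0,0,0],"gripper": 0.7},
    {"travel": [0,0,-0.115],"angular": [0,0,0],"gripper": 0.5},
    {"travel": [0,0,-0.115],"angular": [0,0,0],"gripper": 0.25},
    {"travel": [0,0,-0.115],"angular": [0,0,0],"gripper": 0.25},
    {"travel": [0,0,-0.115],"angular": [0,0,0],"gripper": 0.25},
    {"travel": [0,0,-0.115],"angular": [0,0,0],"gripper": 0.25}
  ]
}}

```text
t: 9.15
tool_pos: [0.559, -0.1142, 0.0157]
tool_rot: [0.397, 3.114, -0.001]
contact_force: [0.2, 0.0, 6.4]
opening: 0.0367
grip_force: 40.8
```

Call:
{"name": "step_arm", "arguments": {
  "targets": [
    {"travel": [0,0,0.03],"angular": [0,0,0],"gripper": 0.25},
    {"travel": [0,0,0.1],"angular": [0,0,0],"gripper": 0.25},
    {"travel": [0,0,0.18],"angular": [0,0,0],"gripper": 0.25},
    {"travel": [-0.01,0.06,0.24],"angular": [0,0,0],"gripper": 0.25},
    {"travel": [-0.02,0.14,0.24],"angular": [0,0,0],"gripper": 0.25},
    {"travel": [-0.03,0.22,0.24],"angular": [0,0,0],"gripper": 0.25},
    {"travel": [-0.05,0.3,0.24],"angular": [0,0,0],"gripper": 0.25},
    {"travel": [-0.06,0.38,0.24],"angular": [0,0,0],"gripper": 0.25},
    {"travel": [-0.07,0.46,0.24],"angular": [0,0,0],"gripper": 0.25},
    {"travel": [-0.09,0.54,0.24],"angular": [0,0,0],"gripper": 0.25}
  ],
  "squeeze": 60
}}

```text
t: 10.15
tool_pos: [0.5029, 0.2119, 0.1576]
tool_rot: [-0.398, -3.116, 0.0]
contact_force: [-0.4, 0.9, -2.8]
opening: 0.0358
grip_force: 60.5
```

Call:
{"name": "step_arm", "arguments": {
  "targets": [
    {"travel": [-0.01,0.07,0],"angular": [0,0,0],"gripper": 0.25},
    {"travel": [-0.02,0.15,0],"angular": [0,0,0],"gripper": 0.25},
    {"travel": [-0.04,0.22,0],"angular": [0,0,0],"gripper": 0.25},
    {"travel": [-0.047,0.27,0],"angular": [0,0,0],"gripper": 0.25},
    {"travel": [-0.047,0.283,0],"angular": [0,0,0],"gripper": 0.25},
    {"travel": [-0.047,0.283,-0.06],"angular": [0,0,0],"gripper": 0.25},
    {"travel": [-0.047,0.283,-0.12],"angular": [0,0,0],"gripper": 0.25},
    {"travel": [-0.047,0.283,-0.17],"angular": [0,0,0],"gripper": 0.25},
    {"travel": [-0.047,0.283,-0.2],"angular": [0,0,0],"gripper": 0.25},
    {"travel": [-0.047,0.283,-0.2],"angular": [0,0,0],"gripper": 0.25}
  ]
}}

```text
t: 11.15
tool_pos: [0.4727, 0.3773, 0.0335]
tool_rot: [-0.398, -3.11, 0.009]
contact_force: [-0.7, 0.1, -2.3]
opening: 0.0365
grip_force: 60.6
```

Call:
{"name": "step_arm", "arguments": {
  "targets": [
    {"travel": [0,0,0],"angular": [0,0,0],"gripper": 0.25},
    {"travel": [0,0,0],"angular": [0,0,0],"gripper": 0.25}
  ]
}}

```text
t: 11.35
tool_pos: [0.4768, 0.3803, 0.0399]
tool_rot: [0.398, 3.114, 0.003]
contact_force: [0.2, 0.3, -1.7]
opening: 0.0361
grip_force: 60.6
```

Call:
{"name": "step_arm", "arguments": {
  "targets": [
    {"travel": [0,0,-0.008],"angular": [0,0,0],"gripper": 0.25},
    {"travel": [0,0,-0.016],"angular": [0,0,0],"gripper": 0.25},
    {"travel": [0,0,-0.022],"angular": [0,0,0],"gripper": 0.25},
    {"travel": [0,0,-0.026],"angular": [0,0,0],"gripper": 0.25},
    {"travel": [0,0,-0.026],"angular": [0,0,0],"gripper": 0.25},
    {"travel": [0,0,-0.026],"angular": [0,0,0],"gripper": 0.25}
  ]
}}

```text
t: 11.95
tool_pos: [0.4755, 0.3799, 0.0224]
tool_rot: [-0.397, -3.116, 0.0]
contact_force: [0.1, -0.4, -2.0]
opening: 0.0358
grip_force: 60.8
```

Call:
{"name": "step_arm", "arguments": {
  "targets": [
    {"travel": [0,0,0],"angular": [0,0,0],"gripper": 0.7},
    {"travel": [0,0,0],"angular": [0,0,0],"gripper": 0.7},
    {"travel": [0,0,0],"angular": [0,0,0],"gripper": 0.7},
    {"travel": [0,0,0.03],"angular": [0,0,0],"gripper": 0.7},
    {"travel": [0,0,0.1],"angular": [0,0,0],"gripper": 0.7},
    {"travel": [0,0,0.17],"angular": [0,0,0],"gripper": 0.7},
    {"travel": [0,-0.05,0.2],"angular": [0,0,0],"gripper": 1},
    {"travel": [-0.01,-0.13,0.2],"angular": [0,0,0],"gripper": 1},
    {"travel": [-0.02,-0.21,0.2],"angular": [0,0,0],"gripper": 1},
    {"travel": [-0.03,-0.29,0.2],"angular": [0,0,0],"gripper": 1}
  ]
}}

```text
t: 12.95
tool_pos: [0.4573, 0.2046, 0.1432]
tool_rot: [0.396, 3.115, 0.0]
contact_force: [0.5, -1.2, 0.1]
opening: 0.0855
grip_force: 0.0
```

Call:
{"name": "step_arm", "arguments": {
  "targets": [
    {"travel": [-0.01,-0.08,0],"angular": [0,0,0.15],"gripper": 0.77},
    {"travel": [-0.02,-0.16,0],"angular": [0,0,0.3],"gripper": 0.77},
    {"travel": [-0.03,-0.24,0],"angular": [0,0,0.45],"gripper": 0.77},
    {"travel": [-0.04,-0.32,0],"angular": [0,0,0.6],"gripper": 0.77},
    {"travel": [-0.05,-0.39,0],"angular": [0,0,0.75],"gripper": 0.77},
    {"travel": [-0.054,-0.43,0],"angular": [0,0,0.88],"gripper": 0.77},
    {"travel": [-0.054,-0.439,0],"angular": [0,0,0.88],"gripper": 0.77},
    {"travel": [-0.054,-0.439,-0.05],"angular": [0,0,0.88],"gripper": 0.77},
    {"travel": [-0.054,-0.439,-0.08],"angular": [0,0,0.88],"gripper": 0.77},
    {"travel": [-0.054,-0.439,-0.08],"angular": [0,0,0.88],"gripper": 0.77}
  ]
}}

```text
t: 13.95
tool_pos: [0.4231, -0.0561, 0.0917]
tool_rot: [0.679, -3.062, -0.005]
contact_force: [-0.1, 0.3, -0.0]
opening: 0.0661
grip_force: 0.0
```

Run:
```python
from h import *
o=ctrl.get_obs();print(o['tool_pos'],o['tool_rot'],o['opening'])
d=snap('wrist','w4')
print(proj(d,[[.4254,-.0572,.048]]))
```

```text
[ 0.42307631 -0.05608531  0.0917169 ] [ 0.67889765 -3.06235633 -0.00523163] 0.06607932493711101
[[315.83694958 221.93209645]]
```

View pics/w4.png

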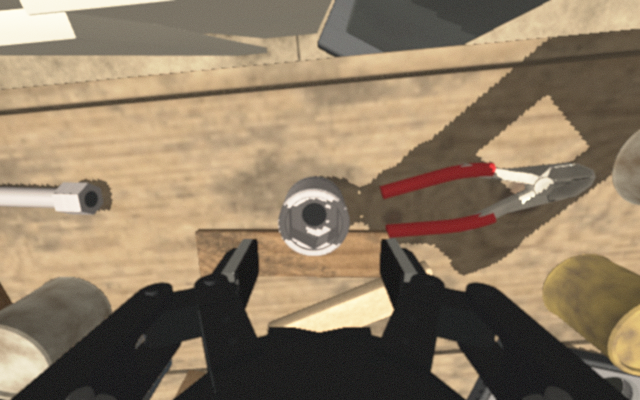

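Wrist view: the large socket is at (314,218). The wood strip's edge is parallel to the closing line, and the plier handles (382,190), (388,230) are clear of the right finger. Descending.

Call:
{"name": "step_arm", "arguments": {
  "targets": [
    {"travel": [0,0,-0.04],"angular": [0,0,0],"gripper": 0.77},
    {"travel": [0,0,-0.08],"angular": [0,0,0],"gripper": 0.77},
    {"travel": [0,0,-0.11],"angular": [0,0,0],"gripper": 0.77},
    {"travel": [0,0,-0.125],"angular": [0,0,0],"gripper": 0.77},
    {"travel": [0,0,-0.134],"angular": [0,0,0],"gripper": 0.77},
    {"travel": [0,0,-0.134],"angular": [0,0,0],"gripper": 0.4},
    {"travel": [0,0,-0.134],"angular": [0,0,0],"gripper": 0.4},
    {"travel": [0,0,-0.134],"angular": [0,0,0],"gripper": 0.4},
    {"travel": [0,0,-0.134],"angular": [0,0,0],"gripper": 0.4},
    {"travel": [0,0,-0.134],"angular": [0,0,0],"gripper": 0.4}
  ]
}}

```text
t: 15.0
tool_pos: [0.4261, -0.0576, 0.0152]
tool_rot: [-0.681, 3.065, -0.001]
contact_force: [-0.1, -0.1, 4.4]
opening: 0.0507
grip_force: 63.2
```

Call:
{"name": "step_arm", "arguments": {
  "targets": [
    {"travel": [0,0,0.03],"angular": [0,0,0],"gripper": 0.4},
    {"travel": [0,0,0.1],"angular": [0,0,0],"gripper": 0.4},
    {"travel": [0,0,0.18],"angular": [0,0,0],"gripper": 0.4},
    {"travel": [0.01,0.05,0.24],"angular": [0,0,0],"gripper": 0.4},
    {"travel": [0.02,0.12,0.24],"angular": [0,0,0],"gripper": 0.4},
    {"travel": [0.03,0.2,0.24],"angular": [0,0,0],"gripper": 0.4},
    {"travel": [0.05,0.28,0.24],"angular": [0,0,0],"gripper": 0.4},
    {"travel": [0.06,0.36,0.24],"angular": [0,0,0],"gripper": 0.4},
    {"travel": [0.08,0.44,0.24],"angular": [0,0,0],"gripper": 0.4},
    {"travel": [0.09,0.5,0.24],"angular": [0,0,0],"gripper": 0.4}
  ],
  "squeeze": 70
}}

```text
t: 16.0
tool_pos: [0.4784, 0.2449, 0.1569]
tool_rot: [0.683, -3.065, 0.0]
contact_force: [0.7, -0.4, -2.3]
opening: 0.0505
grip_force: 73.8
```

Call:
{"name": "step_arm", "arguments": {
  "targets": [
    {"travel": [0.012,0.06,0],"angular": [0,0,0],"gripper": 0.4},
    {"travel": [0.018,0.09,0],"angular": [0,0,0],"gripper": 0.4},
    {"travel": [0.018,0.098,0],"angular": [0,0,0],"gripper": 0.4},
    {"travel": [0.018,0.098,-0.06],"angular": [0,0,0],"gripper": 0.4},
    {"travel": [0.018,0.098,-0.12],"angular": [0,0,0],"gripper": 0.4},
    {"travel": [0.018,0.098,-0.16],"angular": [0,0,0],"gripper": 0.4},
    {"travel": [0.018,0.098,-0.19],"angular": [0,0,0],"gripper": 0.4},
    {"travel": [0.018,0.098,-0.2],"angular": [0,0,0],"gripper": 0.4},
    {"travel": [0.018,0.098,-0.2],"angular": [0,0,0],"gripper": 0.4},
    {"travel": [0.018,0.098,-0.2],"angular": [0,0,0],"gripper": 0.4}
  ]
}}

```text
t: 17.0
tool_pos: [0.4907, 0.3011, 0.0392]
tool_rot: [-0.68, 3.066, 0.0]
contact_force: [0.1, -0.2, -3.0]
opening: 0.0505
grip_force: 73.8
```

Call:
{"name": "step_arm", "arguments": {
  "targets": [
    {"travel": [0,0,-0.008],"angular": [0,0,0],"gripper": 0.4},
    {"travel": [0,0,-0.016],"angular": [0,0,0],"gripper": 0.4},
    {"travel": [0,0,-0.022],"angular": [0,0,0],"gripper": 0.4},
    {"travel": [0,0,-0.026],"angular": [0,0,0],"gripper": 0.4},
    {"travel": [0,0,-0.026],"angular": [0,0,0],"gripper": 0.4},
    {"travel": [0,0,-0.026],"angular": [0,0,0],"gripper": 0.4},
    {"travel": [0,0,-0.026],"angular": [0,0,0],"gripper": 0.4}
  ]
}}

```text
t: 17.7
tool_pos: [0.4901, 0.3015, 0.0227]
tool_rot: [-0.682, 3.066, 0.0]
contact_force: [-1.0, 0.7, -3.7]
opening: 0.0501
grip_force: 73.8
```

Call:
{"name": "step_arm", "arguments": {
  "targets": [
    {"travel": [0,0,0],"angular": [0,0,0],"gripper": 0.77},
    {"travel": [0,0,0],"angular": [0,0,0],"gripper": 0.77},
    {"travel": [0,0,0],"angular": [0,0,0],"gripper": 0.77},
    {"travel": [0,0,0.03],"angular": [0,0,0],"gripper": 0.77},
    {"travel": [0,0,0.1],"angular": [0,0,0],"gripper": 0.77},
    {"travel": [0,0,0.18],"angular": [0,0,0],"gripper": 0.77},
    {"travel": [0,0,0.26],"angular": [0,0,0],"gripper": 0.77},
    {"travel": [0,0,0.3],"angular": [0,0,0],"gripper": 0.77},
    {"travel": [0,0,0.3],"angular": [0,0,0],"gripper": 0.77}
  ]
}}

```text
t: 18.6
tool_pos: [0.4928, 0.3027, 0.2092]
tool_rot: [-0.679, 3.056, 0.004]
contact_force: [0.2, 0.0, 0.0]
opening: 0.0658
grip_force: 0.0
```

Run:
```python
from h import *
o=ctrl.get_obs();print(o['tool_pos'],o['tool_rot'],o['q'][5])
d=snap('wrist','w5')
t=np.array([.483,.3412,.0]);ex=np.array([np.cos(.190),np.sin(.190),0]);ey=np.array([-ex[1],ex[0],0])
for dx in(.074,.08):
  for y in(-.027,.027): 
    for z in (.008,.042): print(dx,y,z,proj(d,t+ex*dx+ey*y+[0,0,z])[0])
```

```text
[0.49277119 0.30270436 0.20917207] [-0.67929725  3.05611609  0.00359325] -1.5860610168834826
0.074 -0.027 0.008 [314.91934284 226.9770065 ]
0.074 -0.027 0.042 [314.53164194 237.86000299]
0.074 0.027 0.008 [353.69868451 236.07450725]
0.074 0.027 0.042 [357.01220613 247.70244134]
0.08 -0.027 0.008 [313.84053115 230.98786697]
0.08 -0.027 0.042 [313.35127001 242.20135014]
0.08 0.027 0.008 [352.45618165 240.00340466]
0.08 0.027 0.042 [355.63549425 251.94667921]
```

View pics/w5.png

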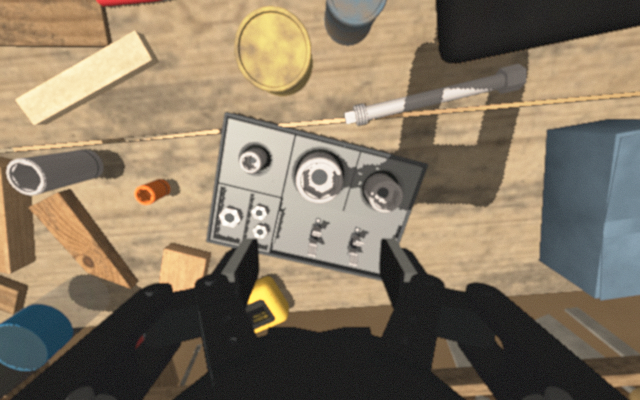

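All three sockets stand mouth up in their wells: (254,158), (320,176), (383,192). I'll zoom on the clips at about (318,235) and (357,241).

Run:
```python
import cv2
im=cv2.imread('pics/w5.png')
cv2.imwrite('pics/c5.png',cv2.resize(im[195:285,265:405],None,fx=5.5,fy=5.5,interpolation=cv2.INTER_CUBIC))
```

```text
(no output)
```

View pics/c5.png

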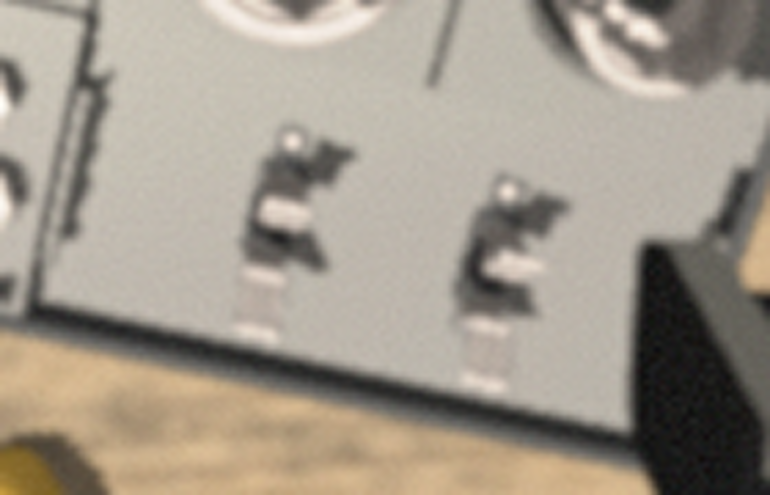

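Run:
```python
from h import *
t=np.array([.483,.3412,.0]);ex=np.array([np.cos(.190),np.sin(.190),0]);ey=np.array([-ex[1],ex[0],0])
for f,cr in(('w5',(265,195,5.5)),('top0',(155,135,5.9))):
 d=load(f)
 for dx in(.074,.08):
  for x,z in((-.0135,.042),(-.0055,.03),(-.009,.023),(0,.011),(.0055,.03),(.0135,.042)):
   q=[proj(d,t+ex*(dx+x)+ey*y+[0,0,z])[0] for y in(-.027,.027)]
   print(f,dx,x,z,[np.round(((p+.5)-np.array(cr[:2]))*cr[2]).tolist() for p in q])
 print([np.round(((proj(d,t+ex*a+ey*b+[0,0,.018])[0]+.5)-np.array(cr[:2]))*cr[2]).tolist() for a,b in((.12,-.08),(.12,.08))])
```

```text
w5 0.074 -0.0135 0.042 [[290.0, 184.0], [526.0, 239.0]]
w5 0.074 -0.0055 0.03 [[282.0, 195.0], [509.0, 248.0]]
w5 0.074 -0.009 0.023 [[286.0, 169.0], [509.0, 222.0]]
w5 0.074 0 0.011 [[277.0, 183.0], [492.0, 234.0]]
w5 0.074 0.0055 0.03 [[270.0, 237.0], [495.0, 290.0]]
w5 0.074 0.0135 0.042 [[261.0, 292.0], [492.0, 345.0]]
w5 0.08 -0.0135 0.042 [[283.0, 208.0], [518.0, 263.0]]
w5 0.08 -0.0055 0.03 [[275.0, 218.0], [501.0, 271.0]]
w5 0.08 -0.009 0.023 [[280.0, 192.0], [502.0, 244.0]]
w5 0.08 0 0.011 [[271.0, 206.0], [485.0, 256.0]]
w5 0.08 0.0055 0.03 [[264.0, 260.0], [488.0, 312.0]]
w5 0.08 0.0135 0.042 [[254.0, 315.0], [484.0, 368.0]]
[[19.0, 315.0], [647.0, 456.0]]
top0 0.074 -0.0135 0.042 [[345.0, 214.0], [216.0, 237.0]]
top0 0.074 -0.0055 0.03 [[348.0, 201.0], [221.0, 224.0]]
top0 0.074 -0.009 0.023 [[353.0, 212.0], [227.0, 235.0]]
top0 0.074 0 0.011 [[357.0, 197.0], [231.0, 220.0]]
top0 0.074 0.0055 0.03 [[344.0, 176.0], [217.0, 198.0]]
top0 0.074 0.0135 0.042 [[335.0, 151.0], [206.0, 174.0]]
top0 0.08 -0.0135 0.042 [[342.0, 200.0], [214.0, 223.0]]
top0 0.08 -0.0055 0.03 [[346.0, 187.0], [219.0, 210.0]]
top0 0.08 -0.009 0.023 [[351.0, 198.0], [225.0, 221.0]]
top0 0.08 0 0.011 [[355.0, 183.0], [229.0, 206.0]]
top0 0.08 0.0055 0.03 [[342.0, 162.0], [215.0, 185.0]]
top0 0.08 0.0135 0.042 [[333.0, 137.0], [204.0, 160.0]]
[[460.0, 67.0], [88.0, 134.0]]
```

The clip geometry fits with the holder origin at (0.5625, 0.3565). Now for the short bar: turn −91.7° and move over it.

Call:
{"name": "step_arm", "arguments": {
  "targets": [
    {"travel": [0.0,-0.05,0],"angular": [0,0,-0.15],"gripper": 0.5},
    {"travel": [0.01,-0.12,0],"angular": [0,0,-0.3],"gripper": 0.5},
    {"travel": [0.01,-0.2,0],"angular": [0,0,-0.45],"gripper": 0.5},
    {"travel": [0.02,-0.28,0],"angular": [0,0,-0.6],"gripper": 0.5},
    {"travel": [0.02,-0.36,0],"angular": [0,0,-0.75],"gripper": 0.5},
    {"travel": [0.03,-0.44,0],"angular": [0,0,-0.9],"gripper": 0.5},
    {"travel": [0.03,-0.52,0],"angular": [0,0,-1],"gripper": 0.5},
    {"travel": [0.04,-0.6,0],"angular": [0,0,-1],"gripper": 0.5},
    {"travel": [0.045,-0.68,0],"angular": [0,0,-1],"gripper": 0.5},
    {"travel": [0.05,-0.76,0],"angular": [0,0,-1],"gripper": 0.5}
  ]
}}

```text
t: 19.65
tool_pos: [0.5186, -0.1561, 0.2]
tool_rot: [-0.544, -3.091, -0.002]
contact_force: [0.3, 0.4, -0.3]
opening: 0.0423
grip_force: 0.0
```

Call:
{"name": "step_arm", "arguments": {
  "targets": [
    {"travel": [0.001,-0.08,0],"angular": [0,0,-0.15],"gripper": 0.5},
    {"travel": [0.002,-0.16,0],"angular": [0,0,-0.3],"gripper": 0.5},
    {"travel": [0.002,-0.22,0],"angular": [0,0,-0.45],"gripper": 0.5},
    {"travel": [0.002,-0.227,0],"angular": [0,0,-0.6],"gripper": 0.5},
    {"travel": [0.002,-0.227,-0.04],"angular": [0,0,-0.75],"gripper": 0.5},
    {"travel": [0.002,-0.227,-0.1],"angular": [0,0,-0.9],"gripper": 0.5},
    {"travel": [0.002,-0.227,-0.15],"angular": [0,0,-1],"gripper": 0.5},
    {"travel": [0.002,-0.227,-0.15],"angular": [0,0,-1],"gripper": 0.5},
    {"travel": [0.002,-0.227,-0.15],"angular": [0,0,-1],"gripper": 0.5}
  ]
}}

```text
t: 20.55
tool_pos: [0.5201, -0.2901, 0.1108]
tool_rot: [-1.682, -2.649, -0.0]
contact_force: [0.7, -0.4, -0.3]
opening: 0.0425
grip_force: 0.0
```

Run:
```python
from h import *
import contextlib,io
with contextlib.redirect_stdout(io.StringIO()): import m
o=ctrl.get_obs();print(o['tool_pos'],o['tool_rot'],o['opening'])
d=snap('wrist','w6')
print(proj(d,[m.P['barhex'],m.P['barring']]))
```

```text
[ 0.52012334 -0.29011423  0.11080877] [-1.68242008e+00 -2.64876806e+00 -3.86204080e-04] 0.04249238906619866
[[320.88898126 155.13936133]
 [317.90304484 242.66161527]]
```

View pics/w6.png

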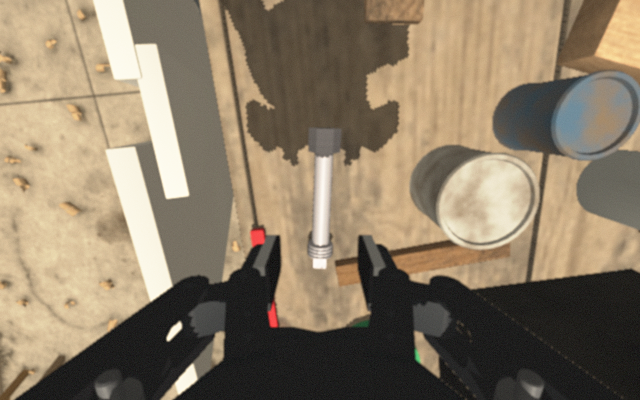

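Wrist view: the short bar runs from its hexagon (324,140) to its square (320,263), about 2 mm right of the prediction. I'll shift by that and descend.

Call:
{"name": "step_arm", "arguments": {
  "targets": [
    {"travel": [0.003,0.002,-0.05],"angular": [0,0,-0.037],"gripper": 0.5},
    {"travel": [0.003,0.002,-0.1],"angular": [0,0,-0.037],"gripper": 0.5},
    {"travel": [0.003,0.002,-0.13],"angular": [0,0,-0.037],"gripper": 0.5},
    {"travel": [0.003,0.002,-0.155],"angular": [0,0,-0.037],"gripper": 0.5},
    {"travel": [0.003,0.002,-0.17],"angular": [0,0,-0.037],"gripper": 0.5},
    {"travel": [0.003,0.002,-0.178],"angular": [0,0,-0.037],"gripper": 0.5},
    {"travel": [0.003,0.002,-0.181],"angular": [0,0,-0.037],"gripper": 0.5},
    {"travel": [0.003,0.002,-0.181],"angular": [0,0,-0.037],"gripper": 0.5}
  ]
}}

```text
t: 21.4
tool_pos: [0.5234, -0.29, 0.0047]
tool_rot: [1.724, 2.625, -0.0]
contact_force: [-0.1, -0.2, -0.6]
opening: 0.0428
grip_force: 0.0
```

Call:
{"name": "step_arm", "arguments": {
  "targets": [
    {"travel": [0,0,0],"angular": [0,0,0],"gripper": 0.1},
    {"travel": [0,0,0],"angular": [0,0,0],"gripper": 0.05},
    {"travel": [0,0,0],"angular": [0,0,0],"gripper": 0.05},
    {"travel": [0,0,0],"angular": [0,0,0],"gripper": 0.05},
    {"travel": [0,0,0],"angular": [0,0,0],"gripper": 0.05}
  ],
  "squeeze": 100
}}

```text
t: 21.9
tool_pos: [0.5237, -0.29, 0.0051]
tool_rot: [1.724, 2.624, 0.0]
contact_force: [-0.1, 1.5, 6.0]
opening: 0.0124
grip_force: 98.0
```

Call:
{"name": "step_arm", "arguments": {
  "targets": [
    {"travel": [0,0,0.03],"angular": [0,0,0],"gripper": 0.05},
    {"travel": [0,0,0.08],"angular": [0,0,0],"gripper": 0.05},
    {"travel": [0,0,0.15],"angular": [0,0,0],"gripper": 0.05},
    {"travel": [0,0,0.22],"angular": [0,0,0],"gripper": 0.05},
    {"travel": [0,0.03,0.28],"angular": [0,0,-0.05],"gripper": 0.05},
    {"travel": [0.01,0.09,0.28],"angular": [0,0,-0.1],"gripper": 0.05},
    {"travel": [0.01,0.16,0.28],"angular": [0,0,-0.15],"gripper": 0.05},
    {"travel": [0.02,0.24,0.28],"angular": [0,0,-0.2],"gripper": 0.05},
    {"travel": [0.03,0.32,0.28],"angular": [0,0,-0.25],"gripper": 0.05},
    {"travel": [0.03,0.4,0.28],"angular": [0,0,-0.277],"gripper": 0.05}
  ]
}}

```text
t: 22.9
tool_pos: [0.5404, -0.0478, 0.1709]
tool_rot: [-2.001, -2.421, 0.001]
contact_force: [0.5, -0.3, -2.3]
opening: 0.0121
grip_force: 98.1
```

Call:
{"name": "step_arm", "arguments": {
  "targets": [
    {"travel": [0.01,0.08,0],"angular": [0,0,0],"gripper": 0.05},
    {"travel": [0.01,0.16,0],"angular": [0,0,0],"gripper": 0.05},
    {"travel": [0.02,0.24,0],"angular": [0,0,0],"gripper": 0.05},
    {"travel": [0.02,0.32,0],"angular": [0,0,0],"gripper": 0.05},
    {"travel": [0.03,0.4,0],"angular": [0,0,0],"gripper": 0.05},
    {"travel": [0.03,0.48,0],"angular": [0,0,0],"gripper": 0.05},
    {"travel": [0.036,0.56,0],"angular": [0,0,0],"gripper": 0.05},
    {"travel": [0.036,0.63,0],"angular": [0,0,0],"gripper": 0.05},
    {"travel": [0.036,0.67,0],"angular": [0,0,0],"gripper": 0.05},
    {"travel": [0.036,0.676,0],"angular": [0,0,0],"gripper": 0.05}
  ]
}}

```text
t: 23.9
tool_pos: [0.5613, 0.3585, 0.1703]
tool_rot: [-1.995, -2.425, 0.002]
contact_force: [-0.3, 0.2, -2.6]
opening: 0.0123
grip_force: 98.3
```

Call:
{"name": "step_arm", "arguments": {
  "targets": [
    {"travel": [0,0,-0.03],"angular": [0,0,0],"gripper": 0.05},
    {"travel": [0,0,-0.07],"angular": [0,0,0],"gripper": 0.05},
    {"travel": [0,0,-0.1],"angular": [0,0,0],"gripper": 0.05},
    {"travel": [0,0,-0.1],"angular": [0,0,0],"gripper": 0.05},
    {"travel": [0,0,-0.1],"angular": [0,0,0],"gripper": 0.05}
  ]
}}

```text
t: 24.4
tool_pos: [0.5622, 0.3549, 0.1108]
tool_rot: [-2.001, -2.421, 0.003]
contact_force: [1.0, -0.3, -2.4]
opening: 0.0122
grip_force: 98.3
```

Run:
```python
from h import *
o=ctrl.get_obs();p=o['tool_pos'];r=o['tool_rot'];print(p,r,o['opening'],o['contact_force'],'yaw y-axis',np.degrees(2*np.arctan2(r[1],r[0]))-90)
d=snap('wrist','w7')
c=np.array([.5625,.3565,0]);ex=np.array([np.cos(.190),np.sin(.190),0]);ey=np.array([-ex[1],ex[0],0])
b=np.array([p[0],p[1],p[2]+.007])
for y in(-.027,.027): print('clip lips',[np.round(proj(d,c+ex*x+ey*y+[0,0,.042])[0]).tolist() for x in(-.0135,.0135)],'axis',proj(d,b+ey*y)[0])
cv2.imwrite('pics/w7c.png',cv2.resize(cv2.imread('pics/w7.png')[100:330,180:460],None,fx=2.6,fy=2.6,interpolation=cv2.INTER_CUBIC))
```

```text
[0.5621789  0.35486176 0.11075161] [-2.00060281 -2.42131164  0.00294678] 0.012162386158503949 [ 1.00360129 -0.28429749 -2.38582393] yaw y-axis -349.1302732842675
clip lips [[302.0, 239.0], [335.0, 239.0]] axis [317.33339931 297.21967292]
clip lips [[301.0, 175.0], [336.0, 175.0]] axis [317.20860235 206.97186338]
```

View pics/w7c.png

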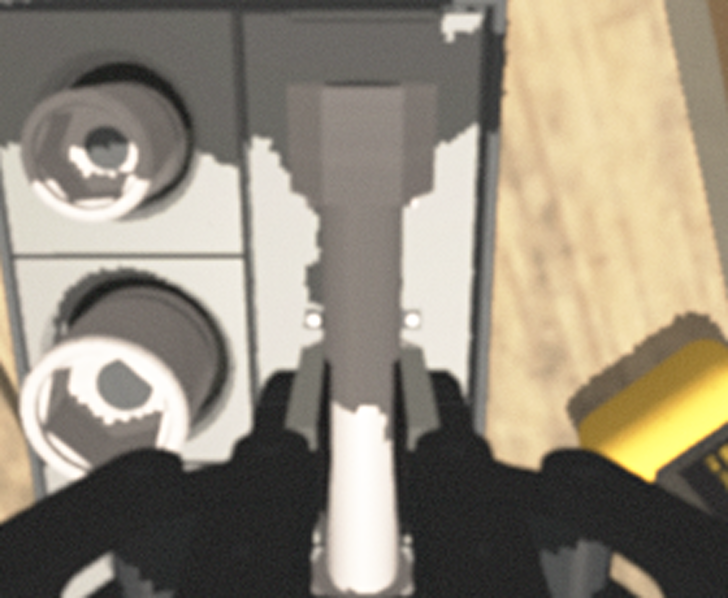

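Bar and clips line up: the lips at crop (314,320) and (412,320) centre on u 363, and the shaft is at u 364. Pressing down in steps.

Call:
{"name": "step_arm", "arguments": {
  "targets": [
    {"travel": [0,0,-0.04],"angular": [0,0,0],"gripper": 0.05},
    {"travel": [0,0,-0.08],"angular": [0,0,0],"gripper": 0.05},
    {"travel": [0,0,-0.105],"angular": [0,0,0],"gripper": 0.05},
    {"travel": [0,0,-0.12],"angular": [0,0,0],"gripper": 0.05},
    {"travel": [0,0,-0.12],"angular": [0,0,0],"gripper": 0.05},
    {"travel": [0,0,-0.12],"angular": [0,0,0],"gripper": 0.05}
  ]
}}

```text
t: 25.05
tool_pos: [0.5633, 0.3563, 0.041]
tool_rot: [1.999, 2.422, 0.002]
contact_force: [0.7, 0.6, -2.2]
opening: 0.0122
grip_force: 98.3
```

Call:
{"name": "step_arm", "arguments": {
  "targets": [
    {"travel": [0,0,-0.005],"angular": [0,0,0],"gripper": 0.05},
    {"travel": [0,0,-0.01],"angular": [0,0,0],"gripper": 0.05},
    {"travel": [0,0,-0.015],"angular": [0,0,0],"gripper": 0.05},
    {"travel": [0,0,-0.02],"angular": [0,0,0],"gripper": 0.05},
    {"travel": [0,0,-0.025],"angular": [0,0,0],"gripper": 0.05},
    {"travel": [0,0,-0.025],"angular": [0,0,0],"gripper": 0.05}
  ]
}}

```text
t: 25.65
tool_pos: [0.563, 0.3569, 0.0268]
tool_rot: [-1.999, -2.423, -0.003]
contact_force: [-2.9, -0.0, 5.4]
opening: 0.0122
grip_force: 99.4
```

Call:
{"name": "step_arm", "arguments": {
  "targets": [
    {"travel": [0,0,-0.004],"angular": [0,0,0],"gripper": 0.05},
    {"travel": [0,0,-0.008],"angular": [0,0,0],"gripper": 0.05},
    {"travel": [0,0,-0.012],"angular": [0,0,0],"gripper": 0.05},
    {"travel": [0,0,-0.015],"angular": [0,0,0],"gripper": 0.05},
    {"travel": [0,0,-0.015],"angular": [0,0,0],"gripper": 0.05}
  ]
}}

```text
t: 26.15
tool_pos: [0.5628, 0.356, 0.0161]
tool_rot: [2.0, 2.423, 0.001]
contact_force: [-1.0, -0.4, 1.4]
opening: 0.0123
grip_force: 99.1
```

It snapped past the neck. One light press to confirm the stop.

Call:
{"name": "step_arm", "arguments": {
  "targets": [
    {"travel": [0,0,-0.002],"angular": [0,0,0],"gripper": 0.05},
    {"travel": [0,0,-0.004],"angular": [0,0,0],"gripper": 0.05},
    {"travel": [0,0,-0.004],"angular": [0,0,0],"gripper": 0.05}
  ]
}}

```text
t: 26.45
tool_pos: [0.5629, 0.3561, 0.0159]
tool_rot: [-2.0, -2.423, 0.001]
contact_force: [-6.6, -3.3, 13.2]
opening: 0.0123
grip_force: 100.4
```

Firm stop at the seated height (13 N). Releasing and retreating.

Call:
{"name": "step_arm", "arguments": {
  "targets": [
    {"travel": [0,0,0.003],"angular": [0,0,0],"gripper": 0.45},
    {"travel": [0,0,0.003],"angular": [0,0,0],"gripper": 0.45},
    {"travel": [0,0,0.003],"angular": [0,0,0],"gripper": 0.45},
    {"travel": [0,0,0.003],"angular": [0,0,0],"gripper": 0.45},
    {"travel": [0,0,0.03],"angular": [0,0,0],"gripper": 0.45},
    {"travel": [0,0,0.08],"angular": [0,0,0],"gripper": 0.45},
    {"travel": [0,0,0.15],"angular": [0,0,0],"gripper": 0.45},
    {"travel": [0,0,0.23],"angular": [0,0,0],"gripper": 0.45},
    {"travel": [0,0,0.3],"angular": [0,0,0],"gripper": 0.45}
  ]
}}

```text
t: 27.35
tool_pos: [0.5628, 0.3561, 0.1974]
tool_rot: [1.999, 2.422, 0.004]
contact_force: [0.8, 1.3, 0.0]
opening: 0.0382
grip_force: 0.0
```

Call:
{"name": "step_arm", "arguments": {
  "targets": [
    {"travel": [-0.05,-0.07,0],"angular": [0,0,0],"gripper": 0.45},
    {"travel": [-0.1,-0.14,0],"angular": [0,0,0],"gripper": 0.45},
    {"travel": [-0.13,-0.22,0],"angular": [0,0,0],"gripper": 0.45},
    {"travel": [-0.15,-0.3,0],"angular": [0,0,0],"gripper": 0.45},
    {"travel": [-0.17,-0.38,0],"angular": [0,0,0],"gripper": 0.45},
    {"travel": [-0.19,-0.46,0],"angular": [0,0,0],"gripper": 0.45},
    {"travel": [-0.2,-0.54,0],"angular": [0,0,0],"gripper": 0.45},
    {"travel": [-0.2,-0.6,0],"angular": [0,0,0],"gripper": 0.45},
    {"travel": [-0.2,-0.6,0],"angular": [0,0,0],"gripper": 0.45},
    {"travel": [-0.2,-0.6,0],"angular": [0,0,0],"gripper": 0.45}
  ]
}}

```text
t: 28.35
tool_pos: [0.4427, -0.0046, 0.1945]
tool_rot: [2.002, 2.42, 0.002]
contact_force: [-0.5, -0.9, 0.1]
opening: 0.0389
grip_force: 0.0
```

Run:
```python
from h import *
snap('top','t8'); snap('side','s8')
a=cv2.resize(cv2.imread('pics/t8.png')[130:230,150:290],(420,300),interpolation=cv2.INTER_CUBIC)
b=cv2.resize(cv2.imread('pics/s8.png')[115:205,240:366],(420,300),interpolation=cv2.INTER_CUBIC)
cv2.imwrite('pics/f8.png',np.vstack([a,b]))
d=load('t8');c=np.array([.5625,.3565,.023]);ey=np.array([-np.sin(.19),np.cos(.19),0])
for n in('t8','s8'): print(n,np.round(proj(load(n),[c+ey*.04,c-ey*.04]),1).tolist())
```

```text
t8 [[186.8, 169.1], [218.6, 163.3]]
s8 [[307.3, 139.5], [319.3, 151.9]]
```

View pics/f8.png

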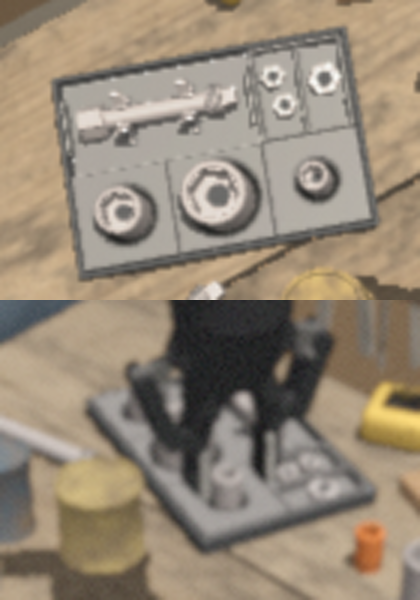

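The final view shows the bar in both clips (crop (80,120) to (235,95)) and the three sockets upright in their wells at (123,212), (220,195) and (315,178). The long bar, the orange socket and the deep socket are untouched. Handing in.

```bash
python3 -c "
from station import ctrl
print(ctrl.finish_job())"
```

```text
the job is handed in; nothing more can be done
None
```

I handed the job in at about 28 s of the 112 s allowed: the three shallow sockets stand mouth up in their own wells, the short bar is snapped home in both clips, and the look-alikes were left alone; no verdict came back.

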